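# Close the drill jig over an engine-mount plate and hold it clamped

### The job

Seat the bare steel mount plate on the blue fixture's brass pin and thin steel peg, flat on the sprung platen, red-striped end to the peg end, and let go of it. Then take the yellow jig cover by its black handle, its red-striped end to the peg end too, rest it lightly on top of the brass pin with its hidden hole about a centimetre off, and slide it across until it drops on over the pin and peg. Press it down until the sprung platen is fully home, and finish still holding it pressed there by the handle, leaving the other things on the bench where they are.

Things in the scene. Friction and masses are not known exactly. Their poses are not given: they have to be found in the camera images.
- fixture: blue base plate fixed to the bench, 160 x 100 x 15 mm (x, y, z); origin at the centre of its underside, at bench level; x runs along its long side from the brass pin end to the steel peg end. On it a spring-lifted aluminium platen 100 x 38 x 10 mm, centred, top 33 mm above the bench when up. The pin and peg stand through the platen
- pin_tip (a point): centre of the top of the brass locating pin: 16 mm diameter with a 2 mm chamfered tip, 25 mm from the fixture's centre towards its -x, top 57 mm above the bench (24 mm above the raised platen)
- peg_tip (a point): centre of the top of the thin steel peg: 8 mm diameter with a 1.5 mm chamfer, 25 mm from the fixture's centre towards its +x, top 53 mm above the bench
- platen (a joint): travel of the sprung platen: 0 up, grows as it is pressed down, to a hard stop at 0.008 m. It starts to move at about 9 N and needs about 17 N at the stop (weight of the parts lying on it counts); it springs back up when let go
- plate: bare steel engine-mount plate, loose, flat on the bench: 90 x 46 x 12 mm plus 34 mm wide end tabs, 110 mm long in all; about 0.25 kg; origin at the centre of its underside, x along its length, red stripe on top of its +x end. Grip it low across its 46 mm width at mid-length. Seated on the platen, its underside is 33 mm above the bench; the pin then stands 12 mm above its top
- plate_hole (a point): centre, on the underside, of the plate's round through hole, 19 mm diameter, 25 mm to -x of the plate's middle (for the pin). 25 mm to +x of the middle is a through slot 20 mm long (x) by 12 mm wide (for the peg)
- cover: yellow jig cover, loose, on the bench: block 110 x 60 x 28 mm, about 0.35 kg; origin at the centre of its underside, x along its length, red stripe on top of its +x end. Dropped on over the plate its underside is 45 mm above the bench, and 37 mm when pressed home; resting on the pin, 57 mm
- cover_hole (a point): centre, on the underside, of the cover's round blind hole, 19 mm diameter, 22 mm deep, 25 mm to -x of the cover's middle (for the pin); not seen from above. 25 mm to +x of the middle is a blind slot 20 mm long (x) by 12 mm wide, as deep (for the peg)
- cover_handle (a point): middle of the cover's black handle bar, above the cover's centre: bar 80 mm long (x), 20 mm wide (y), 18 mm high, its middle 59 mm and top 68 mm above the cover's underside; 22 mm gap beneath it between two end posts
- spray_can: green spray can, upright, 60 mm diameter, 170 mm tall; a bystander; origin under its centre
- bolt_jar: jar with a red cap, 64 mm diameter, 85 mm tall; a bystander; origin under its centre
- hammer: hammer lying flat; a bystander
- wrench: wrench lying flat; a bystander
- screwdriver: screwdriver lying flat; a bystander
- bearing: loose steel bearing ring, 52 mm outside diameter, 15 mm high; a bystander; origin under its centre
Mind the look-alikes: they are no part of the job. What is shaped like the plate but orange is not meant.

How it is judged (in metres and radians):
On the way, in this order (a step that is already met when the one before it is completed fails the run):
1. the mount plate lies seated over pin and peg, flat on the platen, and has been let go (horizontal distance between plate_hole and pin_tip below 0.003 m and x of plate in the frame of fixture between -0.005 and 0.005 m and angle between the x axis of plate and the x axis of fixture, either way round below 0.09 rad and angle between plate's own z axis and vertical below 0.06 rad and z of plate in the frame of fixture below 0.0355 m and contact force between the fingers and plate below 0.1 N), for 0.2 s.
2. the cover rests on top of the pin, its hole 4 to 22 mm off to a side, red-striped end to the peg end (contact force between cover and fixture above 0.3 N and horizontal distance between cover_hole and pin_tip between 0.004 and 0.022 m and z of cover_hole in the frame of pin_tip between -0.003 and 0.004 m), for 0.1 s.
3. the cover has dropped on over pin and peg, onto the plate (horizontal distance between cover_hole and pin_tip below 0.003 m and x of cover in the frame of fixture between -0.005 and 0.005 m and angle between the x axis of cover and the x axis of fixture, either way round below 0.09 rad and angle between cover's own z axis and vertical below 0.06 rad and z of cover in the frame of fixture below 0.0475 m), for 0.1 s.
At the end, for the whole second after the job is handed in: platen more than 6 mm down, plate on it and cover on the plate, both holes within 3 mm of the pin, both along the fixture within 0.09 rad, red ends to the peg, level within 0.06 rad; gripper still holding and pressing the cover (over 3 N), clear of the plate (all of step 1 and horizontal distance between cover_hole and pin_tip below 0.003 m and x of cover in the frame of fixture between -0.005 and 0.005 m and angle between the x axis of cover and the x axis of fixture, either way round below 0.09 rad and angle between cover's own z axis and vertical below 0.06 rad and value of joint platen above 0.006 m and z of cover in the frame of fixture below 0.0405 m and contact force between the fingers and cover above 3 N and linear speed of cover below 0.02 m/s); the arm keeps its last pose, push and grip.
It fails at once if one of the six bystanders is moved by more than 30 mm (distance of any of spray_can, bolt_jar, hammer, wrench, screwdriver, bearing from where it was at the start of the episode above 0.03 m).
It also fails if it takes over 58 s, if anything falls off the work surface, if the arm or the gripper's body presses on something with over 40 N, if the wrist force passes 120 N, or if a joint passes its speed limit or range.

### The arm

A 6-joint arm with a two-finger parallel gripper is mounted at the origin on the work surface. World frame = base frame: x ahead of the robot, y to its left, z up, the work surface at z = 0. Lengths are in mm, angles in rad, forces in N, time in s.
With the tool pointing down it reaches from about 400 to 925 mm from the base axis. Payload 12.5 kg.
Tool frame: the origin (TCP) lies on the front face of the gripper's body, between the roots of the fingers; the fingertips stand 78 mm ahead of it and the grasp point (between the pads) lies 59 mm ahead of it (env.nose_length is the distance from the TCP to the fingertips, in mm); z points along the fingers, y is the line along which they close (so a half turn about z gives the same grasp; the last joint's range is limited). The gripper opens to 95 mm and grips with 3 to 60 N. Pads are 20 mm wide; open, the fingers measure 119 mm over their backs; the gripper's body (75 mm by 180 mm) begins 59 mm behind the grasp point.
Start: joints at [-1.399, 0.491, 1.559, -0, 1.092, -0.106], TCP at [171.422, -601.043, 292.261] pointing down, gripper open.
Joint ranges: [-3.1, 3.1], [-0.84, 2.19], [0.05, 2.79], [-1.13, 4.28], [0.06, 2.93], [-2.69, 2.69]. Speed limits (rad/s): [2.22, 2.22, 2.79, 3.14, 3.14, 3.14].

### API

Orientations are given as [roll, pitch, yaw] about the fixed x, y, z axes, in that order (R = Rz(yaw) Ry(pitch) Rx(roll)).
In Python, from cell import env gives the robot as it stands.
- The arm moves only by the tool jog_arm, never from a script. Its argument "motion" is a list of rows, each a list of 7 numbers: the turn, a rotation vector about the tool's x, y, z in degrees, then the shift along the tool's x, y, z in mm, then the finger opening in mm, from 0 to 95.1. In form: [[wx, wy, wz, x, y, z, hand], ...]. A call has 1 to 10 rows; each row shifts and turns the commanded pose from where the row before left it, along the tool's axes as they then stand; what a row does not reach is not made up. A row lasts 1/8 s, in which the tool goes at most 62.5 mm and 10.7 degrees, less where a joint would pass 70% of its speed; a pose out of reach is approached as far as the arm can. A call is refused whole if a number of a shift passes 62.5 or a number of a turn 10.7, either way. A call with a gripper value outside its range is refused whole. The fingers move at their own pace and stop on an object; the grip force is fixed at half the most. Time passes only in rows, so rows that do not move let the fingers close. It gives the time, the measured TCP pose, the force, the opening and the grip force at its end, in the units of the state.
- env.state(): the state, without advancing time (a new reading comes with each control period).
- env.read_camera(name): name is "side" or "top" or "wrist"; returns a dict with "color" (420x560x3 uint8, red, green, blue), "z_map" (420x560 float32, mm along the optical axis (not along the pixel's ray), 0 where there is no reading), "camera_matrix" (3x3 intrinsics, pixels), "world_to_cam" (4x4, takes a point from world to camera coordinates). Camera axes: x right, y up, looking along -z (the intrinsics and any distortion apply to the point x, -y, -z); pixel columns grow to the right and rows downward; lengths in mm; the calibration is good to about 2 mm. A picture is of the moment at which its call begins.
- env.job_done(): hands the job in; it is judged then, once.
Trained networks look in the newest picture that a camera, given by its name, has taken for a name from the list of things; names that differ only in an ending like _2 or _b are one class to them, and where a whole thing is asked for, a point or a joint stands for the part that bears it (a point fixed in the world has none). Each returns a list of dicts, best first, with "score" (0 to 1); they miss things now and then, are a little off and sometimes report something else, mostly with a low value. They report only what shows in the picture. A call takes as long as a camera call. They do not tell look-alikes from the thing itself.
- env.recognise(camera, thing): "location" ([column, row] in pixels, amid what is visible of it).
The state is a dict: "t": time; "joints": joint angles; "qvel": joint speeds; "tau": joint torques, N m; "eef_pos": TCP position; "tcp_rot": TCP orientation; "ft_force": force on the tool from outside, world axes, zero at the start; "moment": the same for the moment, N m; "opening": opening from 0.0 (shut) to 1.0 (fully open); "grip_force": force on a finger pad.
Only numpy, scipy, OpenCV 4.12 (cv2) and the standard library are available. Lean on these libraries where they do the work, as an engineer would, in place of code of your own. Each camera call takes 0.05 s, during which the arm holds its last target. There are 200 camera calls.

## Working session

There is one attempt and no reset: what is moved stays moved. The work goes in short steps, Python scripts to look and compute and a tool call to move; the robot and the scene stay as the last step left them, time stands still between calls to the robot, and variables do not carry over. Pictures are saved under pics/ and viewed, at most 10 in all, crops included, and the job is handed in when it is done.

Besides the shell and the picture viewer there is one more tool, called after "Request:" as a command line: name --pt "numbers of a row" for each row, then --argument value for the rest. jog_arm: Moves the arm, as the interface text tells. Its arguments: {"type":"object","properties":{"motion":{"type":"array"}},"required":["motion"]}

```bash
ls; mkdir -p pics; cat > h.py <<'E'
import numpy as np, cv2
from cell import env
def px2w(c,u,v,z=None):
    K=c["camera_matrix"];W=c["world_to_cam"];Ci=np.linalg.inv(W)
    d=np.array([(u-K[0,2])/K[0,0],-(v-K[1,2])/K[1,1],-1.])
    if z is None:
        zz=c["z_map"][int(round(v)),int(round(u))]; return Ci[:3,:3]@(d*zz)+Ci[:3,3]
    o=Ci[:3,3];r=Ci[:3,:3]@d; return o+r*(z-o[2])/r[2]
def cloud(c):
    K=c["camera_matrix"];Ci=np.linalg.inv(c["world_to_cam"]);h,w=c["z_map"].shape
    u,v=np.meshgrid(np.arange(w),np.arange(h));z=c["z_map"]
    P=np.stack([(u-K[0,2])/K[0,0]*z,-(v-K[1,2])/K[1,1]*z,-z],-1)
    return P@Ci[:3,:3].T+Ci[:3,3]
def save(c,n,crop=None,s=1):
    im=c["color"][:,:,::-1]
    if crop: im=im[crop[1]:crop[3],crop[0]:crop[2]]
    cv2.imwrite("pics/"+n,cv2.resize(im,None,fx=s,fy=s,interpolation=cv2.INTER_CUBIC))
E
python3 - <<'E'
from h import *
np.set_printoptions(precision=1,suppress=True)
print(env.state())
for n in ("top","side"):
    c=env.read_camera(n); save(c,n+"0.png"); 
    for t in ("plate","cover","fixture","cover_handle","pin_tip","peg_tip","plate_hole","spray_can","bolt_jar","hammer","wrench","screwdriver","bearing"):
        for r in env.recognise(n,t)[:3]:
            u,v=r["location"]; print(n,t,round(r["score"],2),np.array([u,v]),px2w(c,u,v))
a=cv2.imread("pics/top0.png");b=cv2.imread("pics/side0.png")
E
```

```text
pics
{'t': 0.0, 'joints': array([-1.4,  0.5,  1.6, -0. ,  1.1, -0.1]), 'qvel': array([-0., -0.,  0.,  0., -0., -0.]), 'tau': array([ -0. , -61.3, -25.8,   0.1,   0. ,  -0. ]), 'eef_pos': array([ 171.4, -600.9,  291.7]), 'tcp_rot': array([-3.1, -0. ,  0.3]), 'ft_force': array([ 1.1,  0. , -0.3]), 'moment': array([ 0., -0., -0.]), 'grip_force': 0.0, 'opening': 0.9975694186996297}
top plate 0.91 [402.9 213. ] [ 541.6 -407.5   11.4]
top plate 0.83 [323.9 250.1] [ 433.9 -183.    12.4]
top plate 0.77 [356.7 207.4] [ 556.4 -276.6    7.5]
top cover 0.77 [161.1 218.6] [515.2 266.6  67.2]
top fixture 0.71 [266.2 198.6] [576.3 -18.4  33.3]
top cover_handle 0.82 [162.6 216.5] [520.9 262.3  68.8]
top pin_tip 0.89 [269.8 199. ] [575.  -28.6  36.8]
top peg_tip 0.83 [267.5 200. ] [572.6 -22.1  31.1]
top plate_hole 0.95 [365.4 287.8] [ 329.2 -300.9    7.8]
top plate_hole 0.74 [406.5 212.8] [ 542.3 -418.    10.9]
top plate_hole 0.66 [324.  249.6] [ 435.3 -183.2   12.5]
top spray_can 0.73 [311.  113.4] [ 785.7 -133.8  164.2]
top bolt_jar 0.87 [242.  126.2] [769.1  49.   85.9]
top hammer 0.88 [367.8 146
[... 773 characters left out ...]
eg_tip 0.34 [265.4 182.2] [ 566.8 -260.     2.7]
side plate_hole 0.8 [301.9 196.4] [ 443.2 -172.6    4.5]
side plate_hole 0.77 [264.7 181.2] [ 569.1 -259.5    6.9]
side plate_hole 0.63 [277. 159.] [ 532.8 -415.3    8.1]
side spray_can 0.83 [182.3 179.7] [ 808.6 -112.8   98.6]
side bolt_jar 0.74 [178.4 233.9] [780.7  93.5  53.4]
side hammer 0.67 [222.8 182.7] [ 707.8 -229.7   17.3]
side hammer 0.55 [255.1 223.4] [581.4  -2.7  20.4]
side hammer 0.2 [270.4 296.4] [522.7 284.5  22.4]
side wrench 0.61 [173.  328.3] [738.3 369.4   2.5]
side screwdriver 0.65 [358.8 160.5] [ 237.3 -384.9   22.2]
side bearing 0.73 [326.8 221.2] [368.8 -56.2  -7.3]
side bearing 0.6 [357.6 162.1] [ 239.8 -391.5   12. ]
```

```bash
python3 - <<'E'
import cv2
a=cv2.imread("pics/top0.png");b=cv2.imread("pics/side0.png")
cv2.imwrite("pics/t.png",cv2.resize(a[80:350,100:460],None,fx=2.2,fy=2.2,interpolation=2))
E
```

```text
(no output)
```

View pics/t.png

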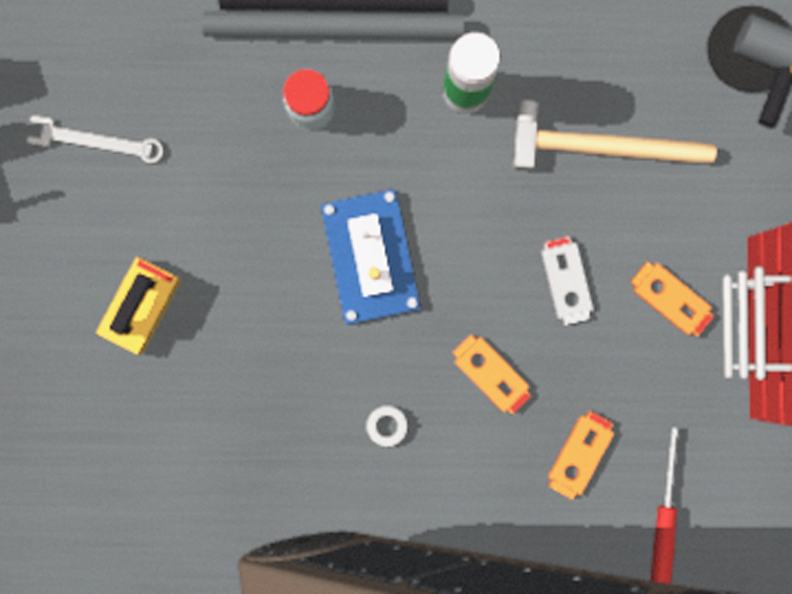

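The bare steel plate is at top pixel (358,207). The three look-alikes are orange, at (406,213), (324,250) and (365,288). The fixture's pin is at about (270,204) and its peg at about (267,187). The cover is at (163,219), with its stripe towards the upper right.

```bash
python3 - <<'E'
from h import *
np.set_printoptions(precision=2,suppress=True)
c=env.read_camera("top")
f=lambda x,y:(100+x/2.2,80+y/2.2)
for n,p,z in [("plate stripe",(558,243),12),("plate far",(577,322),12),("plate hole",(572,299),12),("plate slot",(562,262),12),("pin",(375,272),57),("peg",(368,236),53),("base ul",(323,210),15),("base ur",(392,191),15),("base lr",(420,308),15),("base ll",(349,324),15),("cover ul",(137,258),28),("ur",(179,276),28),("ll",(98,335),28),("lr",(137,353),28)]:
    print(n,px2w(c,*f(*p),z=z)[:2])
s=env.state();print(s["eef_pos"],s["tcp_rot"])
w=env.read_camera("wrist");print(w["world_to_cam"],w["camera_matrix"])
save(c,"pl.png",(330,170,430,245),5)
E
```

```text
plate stripe [ 604.47 -267.21]
plate far [ 502.25 -291.68]
plate hole [ 531.9  -285.27]
plate slot [ 579.77 -272.38]
pin [560.38 -30.87]
peg [606.08 -21.43]
base ul [643.69  38.18]
base ur [669.59 -51.04]
base lr [517.9  -88.82]
base ll [496.26   2.36]
cover ul [577.24 274.41]
ur [554.74 220.07]
ll [478.25 321.17]
lr [455.95 270.88]
[ 171.43 -601.05  292.29] [3.14 0.   0.28]
[[   0.27   -0.96   -0.   -625.97]
 [   0.93    0.26   -0.26   30.29]
 [   0.25    0.07    0.96 -390.91]
 [   0.      0.      0.      1.  ]] [[293.47   0.   281.72]
 [  0.   293.47 206.73]
 [  0.     0.     1.  ]]
```

View pics/pl.png

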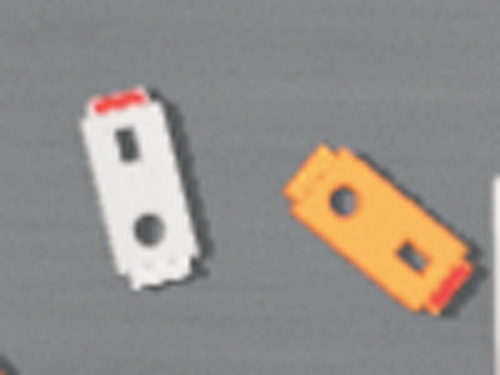

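Request:
jog_arm --pt "0 0 0 45.8 -20.3 8 95" --pt "0 0 0 45.8 -20.3 8 95" --pt "0 0 0 45.8 -20.3 8 95" --pt "0 0 0 45.8 -20.3 8 95" --pt "0 0 0 45.8 -20.3 8 95" --pt "0 0 0 45.8 -20.3 8 95" --pt "0 0 0 45.8 -20.3 8 95" --pt "0 0 0 45.8 -20.3 8 95" --pt "0 0 0 45.8 -20.3 8 95" --pt "0 0 0 45.8 -20.3 8 95"

```text
t: 2.75
eef_pos: [557.4, -279.1, 212.1]
tcp_rot: [3.141, -0.0, 0.278]
ft_force: [0.6, -1.2, -0.2]
opening: 0.998
grip_force: 0.0
```

```bash
cat >> h.py <<'E'
np.set_printoptions(precision=2,suppress=True)
def seg_pose(c,mask,zlo,zhi,roi=None):
    P=cloud(c); m=mask&(P[...,2]>zlo)&(P[...,2]<zhi)&(c["z_map"]>0)
    if roi is not None: m&=np.hypot(P[...,0]-roi[0],P[...,1]-roi[1])<roi[2]
    n,l,st,ce=cv2.connectedComponentsWithStats(m.astype(np.uint8))
    m=l==1+np.argmax(st[1:,4]); Q=P[m]
    (cx,cy),(w,h),a=cv2.minAreaRect(Q[:,:2].astype(np.float32))
    if h>w: a+=90;w,h=h,w
    return np.array([cx,cy]),(w,h),((a+90)%180)-90,np.median(Q[:,2]),m
def tool(d,yaw):  # world delta -> tool delta (pointing down)
    return np.array([np.cos(yaw)*d[0]+np.sin(yaw)*d[1],np.sin(yaw)*d[0]-np.cos(yaw)*d[1]])
E
python3 - <<'E'
from h import *
s=env.state();print(s["t"],s["eef_pos"],s["tcp_rot"])
c=env.read_camera("wrist");save(c,"w1.png")
g=c["color"].astype(int)
print(seg_pose(c,g.min(-1)>0,7,20,(555,-279,75))[:4])
for t in ("plate_hole","plate"):
  for r in env.recognise("wrist",t): print(t,r, px2w(c,*r["location"],z=12))
E
```

```text
2.75 [ 557.44 -279.09  212.06] [ 3.14 -0.    0.28]
(array([ 558.43, -278.42]), (110.1269302368164, 46.03721237182617), 13.988917350769043, np.float64(12.271634836144187))
plate_hole {'location': [277.5, 196.5], 'score': 0.85} [ 561.26 -274.53   12.  ]
plate_hole {'location': [394.6, 235.5], 'score': 0.82} [ 554.47 -405.76   12.  ]
plate_hole {'location': [151.2, 252.7], 'score': 0.59} [ 463.75 -160.19   12.  ]
plate_hole {'location': [43.1, 97.0], 'score': 0.16} [593.14 -36.97  12.  ]
plate {'location': [148.4, 253.8], 'score': 0.93} [ 461.64 -157.49   12.  ]
plate {'location': [395.4, 233.7], 'score': 0.78} [ 556.6  -405.82   12.  ]
plate {'location': [280.7, 198.3], 'score': 0.62} [ 560.33 -278.2    12.  ]
plate {'location': [43.0, 98.9], 'score': 0.6} [591.4 -37.   12. ]
```

View pics/w1.png

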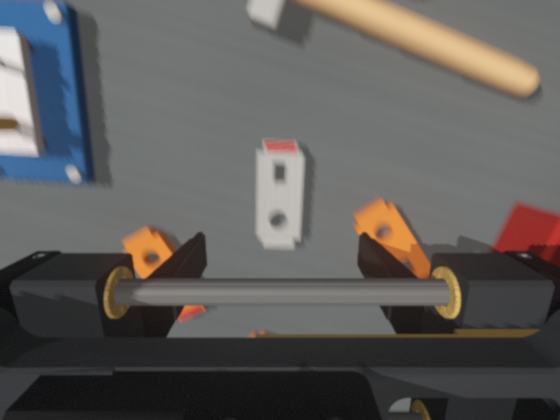

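The wrist view shows the bare plate at (280,195), stripe up and between the open fingers. Its fitted rectangle is 110 x 46 mm and its top is at 12 mm. Both neighbours are clear of the fingers.

Request:
jog_arm --pt "0 0 1.9 1.2 -0.4 40 95" --pt "0 0 0 0 0 40 95" --pt "0 0 0 0 0 40 95" --pt "0 0 0 0 0 11 95" --pt "0 0 0 0 0 0 40" --pt "0 0 0 0 0 0 40" --pt "0 0 0 0 0 0 40" --pt "0 0 0 0 0 0 40" --pt "0 0 0 0 0 0 40" --pt "0 0 0 0 0 0 40"

```text
t: 4.15
eef_pos: [557.2, -279.4, 81.4]
tcp_rot: [-3.141, 0.0, 0.245]
ft_force: [-1.4, 0.4, 3.1]
opening: 0.479
grip_force: 30.0
```

Request:
jog_arm --pt "0 0 0 0 0 -30 40" --pt "0 0 0 0 0 -50 40" --pt "0 0 0 -2 -40 -40 40" --pt "0 0 0 -3 -50 0 40" --pt "0 0 0 -3 -50 0 40" --pt "0 0 0 -3 -50 0 40" --pt "0 0 0 -2 -40 0 40" --pt "0 0 0 0 -10 0 40" --pt "0 0 0 0 0 0 40"

```text
t: 5.28
eef_pos: [486.7, -49.7, 201.2]
tcp_rot: [3.141, -0.0, 0.246]
ft_force: [0.5, 0.4, -3.3]
opening: 0.477
grip_force: 30.0
```

```bash
python3 - <<'E'
from h import *
s=env.state();print(s["t"],s["eef_pos"],s["tcp_rot"],s["opening"])
c=env.read_camera("wrist");save(c,"w2.png")
g=c["color"].astype(int);P=cloud(c)
r=seg_pose(c,(g.min(-1)>0),28,36,(583,-26,70));print("platen",r[:4])
for t in ("pin_tip","peg_tip"):
  for r in env.recognise("wrist",t): print(t,r, px2w(c,*r["location"],z=55))
for n,lo,hi in (("tops",48,62),):
  m=(P[...,2]>lo)&(P[...,2]<hi)&(np.hypot(P[...,0]-583,P[...,1]+26)<60)
  k,l,st,ce=cv2.connectedComponentsWithStats(m.astype(np.uint8))
  for i in range(1,k):
    if st[i,4]>8: Q=P[l==i]; print(n,st[i],Q.mean(0),Q.max(0),Q.min(0))
b=(g[...,2]>g[...,0]+60)
try: r=seg_pose(c,b,8,22,(583,-26,120));print("base",r[:4])
except Exception as e: print(e)
E
```

```text
5.275 [486.73 -49.67 201.21] [ 3.14 -0.    0.25] 0.47729207407203417
platen (array([586.5 , -23.15]), (100.08414459228516, 38.087196350097656), 12.536640167236328, np.float64(33.33377225779705))
pin_tip {'location': [279.3, 78.5], 'score': 0.78} [592.25 -22.29  55.  ]
pin_tip {'location': [241.0, 317.3], 'score': 0.7} [381.5  -37.61  55.  ]
pin_tip {'location': [280.5, 234.8], 'score': 0.45} [470.72 -53.62  55.  ]
peg_tip {'location': [278.9, 77.2], 'score': 0.93} [593.06 -21.78  55.  ]
tops [275  46  10  13 107] [610.24 -17.96  52.43] [614.54 -14.12  54.61] [606.92 -21.63  48.09]
tops [268 111  20  21 327] [562.06 -28.63  56.84] [569.73 -20.99  59.01] [554.41 -36.13  53.78]
base (array([583.49, -24.07]), (152.1428680419922, 98.80300903320312), 12.540075302124023, np.float64(15.302531505064422))
```

View pics/w2.png

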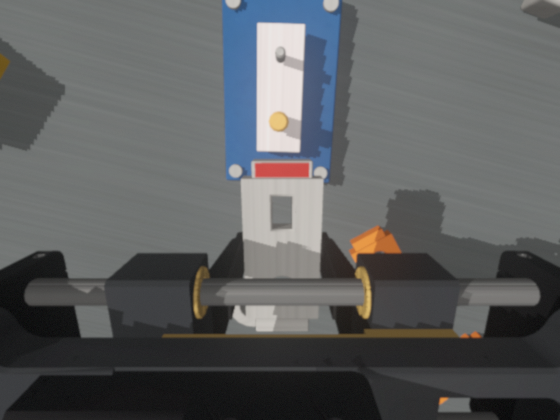

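Wrist view: peg at (280,52), pin at (278,121), and the held plate's slot at (281,213) with its stripe towards the peg. Next I'll measure the plate in the hand.

```bash
python3 - <<'E'
from h import *
s=env.state();yaw=s["tcp_rot"][2]
c=env.read_camera("wrist");g=c["color"].astype(int);P=cloud(c)
D=P[...,:2]-s["eef_pos"][:2]
X=np.cos(yaw)*D[...,0]+np.sin(yaw)*D[...,1];Y=np.sin(yaw)*D[...,0]-np.cos(yaw)*D[...,1];Z=P[...,2]
m=(Z>115)&(Z<145)&(abs(Y)<30)&(X<70)&(X>5)
top=m&(Z>126);print("z",np.median(Z[top]),"Xmax",np.percentile(X[top],99.7))
v=(X>30)&(X<42)&top;print("Yedges",np.percentile(Y[v],[.5,99.5]))
# edge centre at two stations -> yaw
for a,b in((12,20),(20,30),(30,40)):
    v=top&(X>a)&(X<b);print(a,Y[v].min(),Y[v].max())
red=top&(g[...,0]>150)&(g[...,1]<90);print("red",X[red].min(),X[red].max(),Y[red].min(),Y[red].max(),Z[red].mean())
h=(Z<100)&(abs(Y)<15)
rows,cols=np.where((Z<60)); 
# slot: pixels inside plate contour but background
sl=np.zeros(Z.shape,bool); sl[190:240,262:302]=~top[190:240,262:302]
v,u=np.where(sl); print("slot px",u.min(),u.max(),v.min(),v.max())
for uu,vv in((u.min(),v.mean()),(u.max(),v.mean()),(u.mean(),v.min()),(u.mean(),v.max())):
    p=px2w(c,uu,vv,z=np.median(Z[top]));d=tool(p[:2]-s["eef_pos"][:2],yaw);print(d)
E
```

```text
z 132.03722017094296 Xmax 56.27625351302519
Yedges [-22.    23.54]
12 -28.66108033293212 29.702120704097805
20 -22.08140487102067 23.777974826849704
30 -22.316766583520547 23.87850385251849
red 47.88795814723786 54.47635960453876 -13.291674399833996 15.001278667860669 132.49272793740303
slot px 269 293 192 239
[27.42 -6.35]
[27.43  7.43]
[38.44  0.81]
[10.1   0.81]
```

Request:
jog_arm --pt "0 0 0 40 -1 0 40" --pt "0 0 0 40 -1 0 40" --pt "0 0 0 22 -0.3 0 40" --pt "0 0 1.5 0 0 20 40" --pt "0 0 0 0 0 30 40" --pt "0 0 0 0 0 9 40" --pt "0 0 0 0 0 0 40"

```text
t: 6.35
eef_pos: [585.0, -23.4, 142.0]
tcp_rot: [-3.141, 0.001, 0.218]
ft_force: [0.8, -0.7, -2.0]
opening: 0.481
grip_force: 30.0
```

```bash
python3 - <<'E'
from h import *
s=env.state();p=s["eef_pos"];print(p,s["tcp_rot"],s["ft_force"]);yaw=s["tcp_rot"][2]
print("to go tool",tool(np.array([585.15,-22.63])-p[:2],yaw),"dyaw deg",np.degrees(.2189-yaw))
E
```

```text
[585.   -23.4  141.98] [-3.14  0.    0.22] [ 0.76 -0.71 -1.97]
to go tool [ 0.31 -0.72] dyaw deg 0.06236556214733262
```

Request:
jog_arm --pt "0 0 0 0.3 -0.7 0 40" --pt "0 0 0 0 0 4 40" --pt "0 0 0 0 0 4 40" --pt "0 0 0 0 0 4 40" --pt "0 0 0 0 0 0 40"

```text
t: 6.98
eef_pos: [584.9, -22.1, 129.8]
tcp_rot: [-3.141, 0.001, 0.218]
ft_force: [-0.3, 1.0, -2.5]
opening: 0.478
grip_force: 30.0
```

Request:
jog_arm --pt "0 0 0 0 0 5 40" --pt "0 0 0 0 0 5 40" --pt "0 0 0 0 0 4 40" --pt "0 0 0 0 0 1.2 40" --pt "0 0 0 0 0 0 40"

```text
t: 7.6
eef_pos: [585.0, -22.1, 114.9]
tcp_rot: [3.142, 0.0, 0.218]
ft_force: [-0.3, -0.8, -2.5]
opening: 0.477
grip_force: 30.0
```

Request:
jog_arm --pt "0 0 0 0 0 0.5 40" --pt "0 0 0 0 0 0 80" --pt "0 0 0 0 0 0 80" --pt "0 0 0 0 0 0 80" --pt "0 0 0 0 0 0 80" --pt "0 0 0 0 0 -10 80" --pt "0 0 0 0 0 -40 80" --pt "0 0 0 -25 0 -50 80" --pt "0 0 0 -25 0 -25 80" --pt "0 0 0 0 0 0 80"

```text
t: 8.85
eef_pos: [535.8, -33.2, 242.0]
tcp_rot: [3.14, -0.004, 0.218]
ft_force: [-0.4, 0.7, 0.5]
opening: 0.837
grip_force: 0.0
```

```bash
python3 - <<'E'
from h import *
s=env.state();print(s["t"],s["eef_pos"],s["tcp_rot"],s["opening"])
c=env.read_camera("wrist");P=cloud(c)
print("plate",seg_pose(c,c["z_map"]>0,40,48,(586.5,-23,70))[:4])
m=(P[...,2]>48)&(P[...,2]<62)&(np.hypot(P[...,0]-583,P[...,1]+26)<60)
k,l,st,ce=cv2.connectedComponentsWithStats(m.astype(np.uint8))
for i in range(1,k):
    if st[i,4]>8: print(st[i],P[l==i].mean(0))
save(c,"w3.png")
E
```

```text
8.85 [535.82 -33.21 241.96] [ 3.14 -0.    0.22] 0.8368007066462783
plate (array([586.67, -22.51]), (109.44217681884766, 46.04719161987305), 12.660517692565918, np.float64(45.30729215675592))
[278 121   8   8  55] [610.79 -17.8   52.88]
[274 170  16  17 218] [562.75 -28.41  56.5 ]
```

View pics/w3.png

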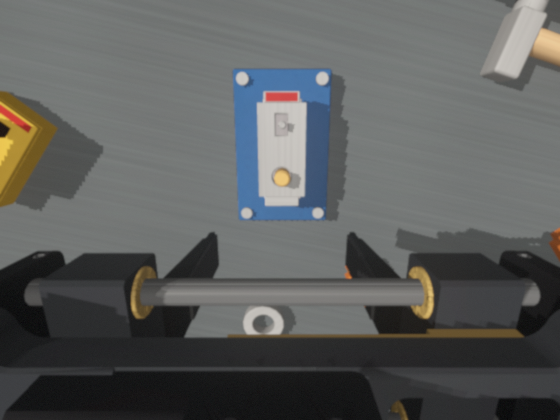

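The plate is seated: pin at (282,178) and peg in the slot at (282,124), with the plate's rectangle concentric with the fixture. Now the cover.

Request:
jog_arm --pt "0 0 0 7.7 -50.3 5 80" --pt "0 0 0 7.7 -50.3 5 80" --pt "0 0 0 7.7 -50.3 5 80" --pt "0 0 0 7.7 -50.3 5 80" --pt "0 0 0 7.7 -50.3 5 80" --pt "0 0 0 7.7 -50.3 0 80" --pt "0 0 9.4 0 0 0 80" --pt "0 0 9.4 0 0 0 80" --pt "0 0 9.4 0 0 0 80" --pt "0 0 9.4 0 0 0 80"

```text
t: 10.15
eef_pos: [516.3, 272.2, 212.9]
tcp_rot: [3.14, 0.001, -0.443]
ft_force: [0.6, -0.0, 0.3]
opening: 0.839
grip_force: 0.0
```

```bash
python3 - <<'E'
from h import *
s=env.state();print(s["t"],s["eef_pos"],s["tcp_rot"],s["joints"])
yaw=s["tcp_rot"][2]
c=env.read_camera("wrist");save(c,"w4.png")
a=c["z_map"]>0
b=seg_pose(c,a,24,33,(516,272,80));print("block",b[:4])
h=seg_pose(c,a,62,74,(516,272,80));print("handle",h[:4])
for r in (b,h): print("tool",tool(r[0]-s["eef_pos"][:2],yaw), "turn", np.degrees(yaw)-r[2])
E
```

```text
10.15 [516.26 272.21 212.94] [ 3.14  0.   -0.44] [ 0.37  0.52  1.75 -0.    0.87  2.39]
block (array([518.86, 273.91]), (110.09171295166016, 60.10878372192383), -26.47372817993164, np.float64(28.31917931259798))
handle (array([519.36, 273.65]), (79.12393951416016, 20.048664093017578), -26.449684143066406, np.float64(67.92481150270208))
tool [ 1.63 -2.65] turn 1.0946596745912025
tool [ 2.19 -2.62] turn 1.0706156377259681
```

View pics/w4.png

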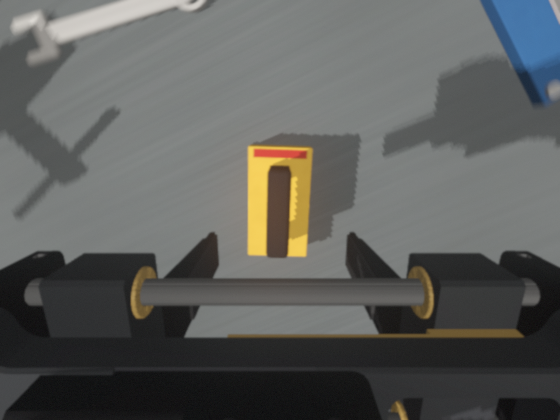

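The cover is square in view, with the stripe up at (280,153) and the handle at (279,210).

Request:
jog_arm --pt "0 0 1.1 2 -3.2 30 80" --pt "0 0 0 0 0 40 80" --pt "0 0 0 0 0 25 80" --pt "0 0 0 0 0 0 80" --pt "0 0 0 0 0 0 10" --pt "0 0 0 0 0 0 10" --pt "0 0 0 0 0 0 10" --pt "0 0 0 0 0 0 10" --pt "0 0 0 0 0 0 10" --pt "0 0 0 0 0 0 10"

```text
t: 11.45
eef_pos: [519.1, 273.7, 119.6]
tcp_rot: [3.142, -0.0, -0.457]
ft_force: [0.4, -0.2, -0.2]
opening: 0.268
grip_force: 0.0
```

Request:
jog_arm --pt "0 0 0 0 0 0 10" --pt "0 0 0 0 0 0 10" --pt "0 0 0 0 0 0 10"

```text
t: 11.82
eef_pos: [519.2, 273.8, 119.5]
tcp_rot: [-3.142, -0.0, -0.457]
ft_force: [1.3, 1.3, -0.2]
opening: 0.211
grip_force: 30.0
```

Request:
jog_arm --pt "0 0 0 0 0 -30 10" --pt "0 0 0 0 0 -50 10" --pt "0 0 0 16 22 -40 10" --pt "0 0 0 33 44 0 10" --pt "0 0 0 33 44 0 10" --pt "0 0 0 33 44 0 10" --pt "0 0 0 33 44 0 10" --pt "0 0 0 33 44 0 10" --pt "0 0 0 0.6 1.7 0 10" --pt "0 0 0 0 0 0 10"

```text
t: 13.08
eef_pos: [574.1, -25.1, 239.0]
tcp_rot: [3.141, 0.001, -0.458]
ft_force: [-0.1, 0.1, -3.3]
opening: 0.208
grip_force: 30.0
```

Request:
jog_arm --pt "0 0 -9.7 0 0 0 10" --pt "0 0 -9.7 0 0 0 10" --pt "0 0 -9.7 0 0 0 10" --pt "0 0 -9.6 0 0 0 10" --pt "0 0 0 0 0 0 10" --pt "0 0 0 0 0 0 10"

```text
t: 13.82
eef_pos: [574.4, -24.3, 239.5]
tcp_rot: [-3.142, 0.0, 0.216]
ft_force: [0.2, 0.6, -4.2]
opening: 0.207
grip_force: 30.0
```

```bash
python3 - <<'E'
from h import *
s=env.state();yaw=s["tcp_rot"][2];p=s["eef_pos"];print(s["t"],p,s["tcp_rot"],s["opening"],s["grip_force"])
c=env.read_camera("wrist");g=c["color"].astype(int);P=cloud(c);save(c,"w5.png")
D=P[...,:2]-p[:2];X=np.cos(yaw)*D[...,0]+np.sin(yaw)*D[...,1];Y=np.sin(yaw)*D[...,0]-np.cos(yaw)*D[...,1];Z=P[...,2]
top=(abs(Z-(p[2]-91.5))<5)&(X>10)&(X<70)&(abs(Y)<40)
print("z",np.median(Z[top]),"Xmax",np.percentile(X[top],99.5))
for a,b in((25,33),(33,41),(41,52)):
    v=top&(X>a)&(X<b);print(a,np.percentile(Y[v],[.5,99.5]),np.percentile(Y[v],[.5,99.5]).mean(),np.median(Z[v]))
hb=(abs(Z-(p[2]-51.5))<5)&(X>5)&(abs(Y)<20);print("bar Xmax",np.percentile(X[hb],99.5),np.percentile(Y[hb],[.5,99.5]))
E
```

```text
13.825 [574.38 -24.34 239.47] [-3.14  0.    0.22] 0.20715141458095596 29.994186758995056
z 148.49883777526503 Xmax 54.06661868547871
25 [-28.64  30.23] 0.7969808332263852 148.42489950743817
33 [-28.96  30.54] 0.7903442820638009 148.45868412934936
41 [-28.67  30.38] 0.8580511906651065 148.72050314445744
bar Xmax 38.98275642942277 [-16.11  17.88]
```

View pics/w5.png

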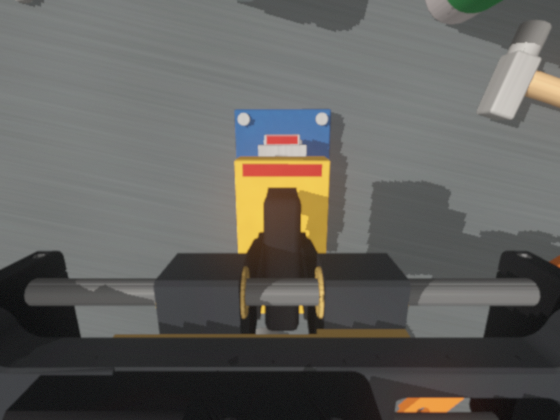

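The held cover has its stripe towards the peg and sits square on the fixture. Its middle is about 0.9 mm behind the TCP. I'll lower it about 12 mm short of the pin.

Request:
jog_arm --pt "0 0 0 0.5 0.6 20 10" --pt "0 0 0 0 0 25 10" --pt "0 0 0 0 0 13 10" --pt "0 0 0 0 0 3 10" --pt "0 0 0 0 0 0 10"

```text
t: 14.5
eef_pos: [575.4, -25.6, 179.0]
tcp_rot: [3.141, -0.001, 0.218]
ft_force: [0.8, 0.5, -4.0]
opening: 0.208
grip_force: 30.0
```

```bash
cat > g.py <<'E'
from h import *
s=env.state();p=s["eef_pos"];yaw=s["tcp_rot"][2];print(s["t"],p,s["ft_force"],s["moment"],"togo",tool(np.array([587.1,-22.2])-p[:2],yaw),"dyaw",12.54-np.degrees(yaw),"under",p[2]-119.5)
E
python3 g.py
```

```text
14.5 [575.39 -25.57 178.96] [ 0.85  0.49 -3.96] [-0.07  0.03 -0.04] togo [12.16 -0.76] dyaw 0.048045646332417036 under 59.456493155112526
```

Request:
jog_arm --pt "0 0 0 0 -0.2 1 10" --pt "0 0 0 0 0 1 10" --pt "0 0 0 0 0 0.5 10" --pt "0 0 0 0 0 0 10"

```text
t: 15.0
eef_pos: [575.2, -25.4, 176.4]
tcp_rot: [3.141, -0.001, 0.218]
ft_force: [-0.9, 0.3, -0.2]
opening: 0.21
grip_force: 30.0
```

```bash
python3 g.py
```

```text
15.0 [575.23 -25.39 176.38] [-0.86  0.3  -0.22] [ 0.04  0.14 -0.02] togo [12.28 -0.55] dyaw 0.024528237718898893 under 56.88274178322965
```

Contact of about 4 N at underside height 57, so the cover is resting on the pin. Now the slide.

Request:
jog_arm --pt "0 0 0 0 0 0.2 10" --pt "0 0 0 0 0 0 10" --pt "0 0 0 2 -0.1 0 10" --pt "0 0 0 2 -0.1 0 10" --pt "0 0 0 2 -0.1 0 10" --pt "0 0 0 2 0 0 10" --pt "0 0 0 0 0 0 10"

```text
t: 15.88
eef_pos: [583.1, -23.3, 175.7]
tcp_rot: [3.142, -0.0, 0.218]
ft_force: [-2.5, 0.4, 1.3]
opening: 0.207
grip_force: 30.0
```

```bash
python3 g.py
```

```text
15.875 [583.1  -23.26 175.71] [-2.48  0.42  1.32] [-0.05  0.57  0.03] togo [ 4.14 -0.17] dyaw 0.023044500088920117 under 56.2068284693197
```

Request:
jog_arm --pt "0 0 0 1.2 0 0.2 10" --pt "0 0 0 1 0 0.2 10" --pt "0 0 0 1 0 0.2 10" --pt "0 0 0 0.6 0 0.3 10" --pt "0 0 0 0 0 0 10"

```text
t: 16.5
eef_pos: [586.8, -22.5, 174.6]
tcp_rot: [3.142, -0.0, 0.218]
ft_force: [-0.9, -0.3, -3.5]
opening: 0.208
grip_force: 30.0
```

```bash
python3 g.py
```

```text
16.5 [586.78 -22.5  174.62] [-0.88 -0.29 -3.54] [-0.   -0.12 -0.06] togo [ 0.37 -0.22] dyaw 0.027685984821271603 under 55.116849509074996
```

The force is back to the cover's weight alone, so the pin is in the hole. Lowering.

Request:
jog_arm --pt "0 0 0 0.2 0 2 10" --pt "0 0 0 0 0 3 10" --pt "0 0 0 0 0 3 10" --pt "0 0 0 0 0 1.5 10" --pt "0 0 0 0 0 0 10"

```text
t: 17.12
eef_pos: [587.0, -22.5, 165.4]
tcp_rot: [3.141, -0.001, 0.218]
ft_force: [5.7, 0.8, -4.0]
opening: 0.208
grip_force: 30.0
```

```bash
python3 g.py
```

```text
17.125 [587.03 -22.52 165.4 ] [ 5.68  0.84 -3.96] [ 0.24 -1.22 -0.06] togo [ 0.13 -0.29] dyaw 0.025218522373357644 under 45.90251028353185
```

Request:
jog_arm --pt "0 0 0 0.7 0 0.5 10" --pt "0 0 0 0 0 1 10" --pt "0 0 0 0 0 1 10" --pt "0 0 0 0 0 1 10" --pt "0 0 0 0 0 0 10"

```text
t: 17.75
eef_pos: [587.3, -22.4, 161.9]
tcp_rot: [3.141, 0.0, 0.218]
ft_force: [-0.4, -1.3, 4.1]
opening: 0.206
grip_force: 30.0
```

```bash
python3 g.py
```

```text
17.75 [587.29 -22.44 161.93] [-0.36 -1.34  4.11] [-0.16 -0.28 -0.05] togo [-0.13 -0.28] dyaw 0.02472082244064211 under 42.43320925033217
```

Request:
jog_arm --pt "0 0 0 0 0 1.5 10" --pt "0 0 0 0 0 1.5 10" --pt "0 0 0 0 0 1.5 10" --pt "0 0 0 0 0 1 10" --pt "0 0 0 0 0 0 10"

```text
t: 18.38
eef_pos: [586.9, -22.5, 156.6]
tcp_rot: [-3.142, 0.001, 0.219]
ft_force: [-3.7, -2.7, 9.3]
opening: 0.209
grip_force: 30.0
```

```bash
python3 g.py
```

```text
18.375 [586.86 -22.52 156.61] [-3.75 -2.67  9.35] [-0.44  0.31 -0.01] togo [ 0.3  -0.26] dyaw 0.015212360798587454 under 37.11333247487548
```

Request:
jog_arm --pt "0 0 0 0 0 0.5 10" --pt "0 0 0 0 0 0.4 10" --pt "0 0 0 0 0 0 10" --pt "0 0 0 0 0 0 10"

```text
t: 18.88
eef_pos: [586.7, -22.6, 156.3]
tcp_rot: [3.141, 0.001, 0.219]
ft_force: [-6.4, -3.3, 15.8]
opening: 0.209
grip_force: 30.0
```

```bash
python3 - <<'E'
exec(open("g.py").read())
c=env.read_camera("wrist");g=c["color"];P=cloud(c);Z=P[...,2]
save(c,"w6.png",(180,60,400,300),2.5)
for nm,(cx,lo,hi) in {"cover top":((0,0),58,72)}.items() if False else []: pass
D=P[...,:2]-p[:2];X=np.cos(yaw)*D[...,0]+np.sin(yaw)*D[...,1];Y=np.sin(yaw)*D[...,0]-np.cos(yaw)*D[...,1]
t=(abs(Z-65)<6)&(X>15)&(X<70)&(abs(Y)<40);print("cover top z",np.median(Z[t]),"xmax",np.percentile(X[t],99.5))
E
```

```text
18.875 [586.73 -22.59 156.29] [-6.37 -3.27 15.8 ] [-0.44  0.83 -0.04] togo [ 0.44 -0.3 ] dyaw 0.013403953843996064 under 36.78900107028775
cover top z 65.15064923045043 xmax 53.214843003637164
```

View pics/w6.png

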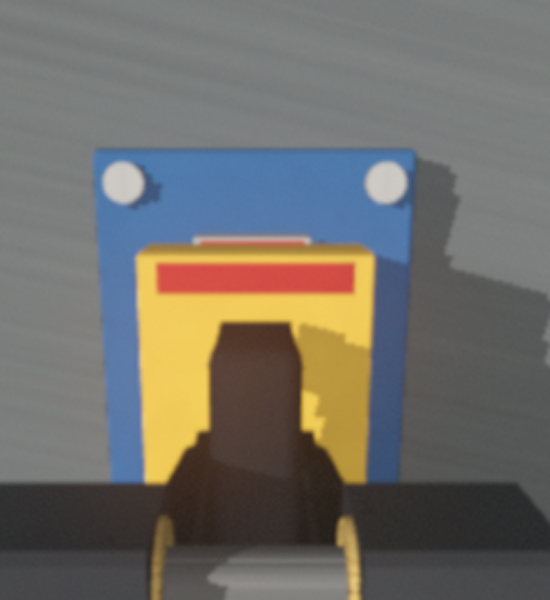

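The cover top is at 65 mm, so its underside is at 37 and the platen is home. It is level, square, stripe to the peg end, and still pressed with 16 N. Handing in.

```bash
python3 -c "
from cell import env
print(env.job_done())"
```

```text
the job is handed in; nothing more can be done
None
```

The job is handed in (no verdict was shown): the plate is seated on pin and peg, the cover slid on and dropped over it, and the platen is pressed home (cover underside measured at 37 mm) with the gripper still holding the handle at about 16 N.

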